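# Load the fallen bottle on the roller mixer

## Robot

A 6-joint arm with a two-finger parallel gripper is mounted at the origin on a cart in front of the work surface, level with it; the furniture and walls round the work are solid. World frame = base frame: x ahead of the robot, y to its left, z up, the work surface at z = 0. Lengths are in m, angles in rad, forces in N, time in s.
With the tool pointing down it reaches from about 0.35 to 0.85 m from the base axis. Payload 8.1 kg.
Tool frame: the origin (TCP) lies on the mounting face of the last link; the fingertips stand 186 mm ahead of it and the grasp point (between the pads) lies 167 mm ahead of it (robot.finger_overhang is the distance from the TCP to the fingertips, in m); z points along the fingers, y is the line along which they close (so a half turn about z gives the same grasp; the last joint's range is limited). The gripper opens to 93 mm and grips with 3 to 60 N. Pads are 15 mm wide; open, the fingers measure 128 mm over their backs; the gripper's body (75 mm by 188 mm) begins 65 mm behind the grasp point.
Start: joints at [1.191, 0.13, 1.488, -0, 1.523, -0.085], TCP at [0.174, 0.574, 0.405] pointing down, gripper open.
Joint ranges: [-2.96, 2.96], [-0.89, 2.26], [0.02, 2.5], [-1.34, 4.48], [0, 2.73], [-2.66, 2.66]. Speed limits (rad/s): [2.39, 2.39, 2.79, 3.14, 3.14, 3.14].

## Interface

Orientations are given as a rotation vector (axis times angle).
In Python, from plant import readout, read_camera, get_calibration, job, robot gives the robot as it stands.
- The arm moves only by the shell command python3 -m handwheel 'ROWS' [FORCE]. ROWS is JSON, a list of rows, each a list of 5 numbers: the shift along the world's x, y, z in cm, then the turn about the world's z in rad, then the closure, from 0 (fully open) to 1 (shut). In form: [[tx, ty, tz, spin, gripper], ...]. A call has 1 to 10 rows; each row shifts and turns the commanded pose from where the row before left it; what a row does not reach is not made up. A row lasts 1/8 s, in which the tool goes at most 62.5 mm and 10.7 degrees, less where a joint would pass 70% of its speed; a pose out of reach is approached as far as the arm can. A call is refused whole if a number of a shift passes 6.25 or a number of a turn 0.188, either way. A call with a gripper value outside its range is refused whole. The fingers move at their own pace and stop on an object; FORCE is the grip in N (left out, the last holds). Time passes only in rows, so rows that do not move let the fingers close. It gives the time, the measured TCP pose, the force, the opening and the grip force at its end, in the units of the state.
- readout.read_state(): the state, without advancing time (a new reading comes with each control period).
- read_camera(name): name is "side" or "top"; returns the picture (384x512x3 uint8, red, green, blue); there is no depth.
- get_calibration(name): a dict with "fovy" (degrees; the focal length in pixels is half the picture's height over the tangent of half this angle, whatever the lens; pixels are square), "cx", "cy" (the principal point, pixels), "dist_coeffs" ([k1, k2, p1, p2, k3] as OpenCV has them; the pictures are not rectified), "pose" (4x4, takes a point from camera to world coordinates). Camera axes: x right, y down, z forward; pixel columns grow to the right and rows downward; lengths in m; the calibration is good to about 2 mm. A picture is of the moment at which its call begins. get_calibration takes no time and is no camera call.
- job.close_job(): hands the job in; it is judged then, once.
The state is a dict: "t": time; "q": joint angles; "dq": joint speeds; "joint_torque": joint torques, N m; "tool_pos": TCP position; "orientation": TCP orientation; "force": force on the tool from outside, world axes, zero at the start; "wrist_torque": the same for the moment, N m; "opening": finger opening in m; "gripper_force": force on a finger pad.
Only numpy, scipy, OpenCV 4.12 (cv2) and the standard library are available. Lean on these libraries where they do the work, as an engineer would, in place of code of your own. Each camera call takes 0.05 s, during which the arm holds its last target. There are 200 camera calls.

## Task

Pick up the small brown bottle with the black cap, which lies loose on its side and rolls if nudged, and lay it gently in the valley between the two rollers of the roller mixer, lying along the rollers and resting on both, cap towards either end. Lower it in rather than dropping it, let go, and leave the white bottle with the red cap where it lies.

Things in the scene. Friction and masses are not known exactly. Their poses are not given: they have to be found in the camera images.
- brown_bottle: Small brown reagent bottle with a black cap, about 0.12 kg, lying on its side on the worktop, free to roll. Body a cylinder of 44 mm diameter and 73 mm length, then a cap of 26 mm diameter, 85 mm over all. Origin at the centre of its flat base, on the bottle's axis (so 22 mm above the worktop while it lies there); its z axis runs along the bottle from base to cap.
- brown_bottle_mid (a point): Point on the axis of the brown bottle, halfway along its 85 mm length (42.5 mm from the base; still on the 44 mm body). Grip across the 44 mm body here. Axes as the bottle's.
- white_bottle: Bystander: larger white reagent bottle with a red cap, 54 mm diameter, 120 mm long, 0.2 kg, also lying on its side and free to roll. Origin at the centre of its base, on its axis; z runs from base to cap. Leave it alone.
- mixer_seat (a point): Seat of the fixed white roller mixer (106 x 218 mm, switched off): where the seated bottle's axis lies, mid-valley, 66 mm up. y along the two black rollers, z up. Rollers: 24 mm diameter, axes 44 mm apart, tops 14 mm below this point (on laying down, keep fingertips within 10 mm below the bottle's axis). End housings 80 mm away along +y and -y (drive, with knob), tops at most 62 mm up.
Things that resemble listed ones, but are neither listed nor needed, are in the scene too. Leave any yellow look-alike of the brown_bottle alone.

How it is judged:
By the outcome, as a careful person would: the job done as asked, in the order asked, and still so for the second after the job is handed in, with the robot touching nothing.
It also fails if it takes over 32 s, if anything falls off the work surface, if the arm or the gripper's body presses on something with over 40 N, if the wrist force passes 120 N, or if a joint passes its speed limit or range.

## Working session

There is one attempt and no reset: what is moved stays moved. The work goes in short steps, Python scripts to look and compute and a shell command to move; the robot and the scene stay as the last step left them, time stands still between calls to the robot, and variables do not carry over. Pictures are saved under pics/ and viewed, at most 10 in all, crops included, and the job is handed in when it is done.

```bash
mkdir -p pics
python3 - <<'E'
from plant import readout, read_camera, get_calibration, job, robot
import cv2
for n in("top","side"):
    cv2.imwrite(f"pics/{n}0.png",cv2.cvtColor(read_camera(n),cv2.COLOR_RGB2BGR)); c=get_calibration(n); print(n,c)
s=readout.read_state();print(s)
E
```

```text
top {'fovy': 55.56334935484135, 'cx': 250.0479559605702, 'cy': 194.81775530292742, 'dist_coeffs': array([0.00303833, 0.        , 0.        , 0.        , 0.        ]), 'pose': array([[ 0.00782267, -0.99121324,  0.13204208,  0.42662022],
       [-0.99995322, -0.00700279,  0.00667249, -0.14496417],
       [-0.0056892 , -0.1320881 , -0.99122165,  0.91853725],
       [ 0.        ,  0.        ,  0.        ,  1.        ]])}
side {'fovy': 51.84249589477011, 'cx': 262.82332932741866, 'cy': 187.94350150956276, 'dist_coeffs': array([-0.09749676,  0.        ,  0.        ,  0.        ,  0.        ]), 'pose': array([[ 0.98703824, -0.08336496,  0.13713425,  0.42427795],
       [-0.15888601, -0.62794531,  0.76186608, -0.81071312],
       [ 0.02259987, -0.77377967, -0.63305156,  0.63235363],
       [ 0.        ,  0.        ,  0.        ,  1.        ]])}
{'t': 0.1, 'q': array([ 1.19062212e+00,  1.31083728e-01,  1.48916990e+00,  4.83974474e-06,
        1.52302301e+00, -8.54149889e-02]), 'dq': array([ 2.26543601e-05, -2.31344504e-03, -2.09517346e-03,  1.78806466e-04,
        1.12234845e-04, -6.25503149e-04]), 'joint_torque': array([ 7.18502974e-05, -5.61333954e+01, -4.93101668e+01,  7.70452595e-02,
        2.89845042e-02, -6.03157929e-06]), 'tool_pos': array([0.17421369, 0.57393141, 0.4037935 ]), 'orientation': array([-4.61274853e-01, -3.10714546e+00,  2.57177464e-03]), 'force': array([-0.23343555,  0.10424878, -0.6520184 ]), 'wrist_torque': array([ 0.00508324,  0.00217787, -0.04856593]), 'gripper_force': 0.0, 'opening': 0.09308873459667708}
```

View pics/top0.png

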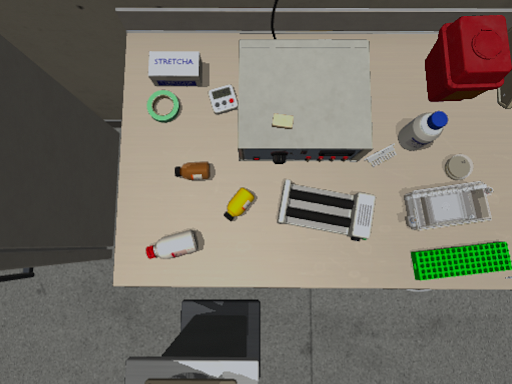

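View pics/side0.png

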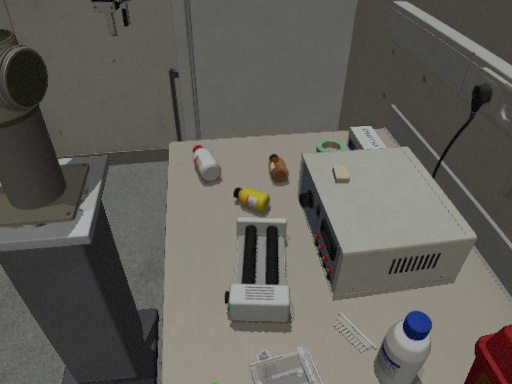

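Top view: the brown bottle with a black cap is at (193,171), its yellow look-alike at (239,203), the white bottle with a red cap at (172,246), and the mixer at (325,210). In the side view the brown bottle is at (278,168) and the yellow one at (253,199). The bottle at (193,171) fits because it is brown, while (239,203) is yellow. I'll confirm in a crop.

Run:
```python
import cv2,numpy as np
a=cv2.imread("pics/top0.png")
l=cv2.resize(a[150:195,165:225],None,fx=8,fy=8,interpolation=cv2.INTER_CUBIC)   # 480x360
r=cv2.resize(a[170:250,270:385],None,fx=6.9,fy=6.9,interpolation=cv2.INTER_CUBIC)
cv2.imwrite("pics/c1.png",l);cv2.imwrite("pics/c2.png",r);print(r.shape)
```

```text
(552, 794, 3)
```

View pics/c1.png

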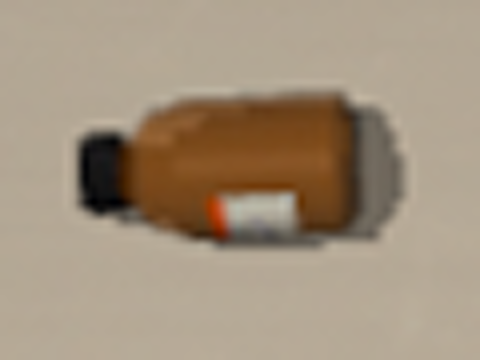

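View pics/c2.png

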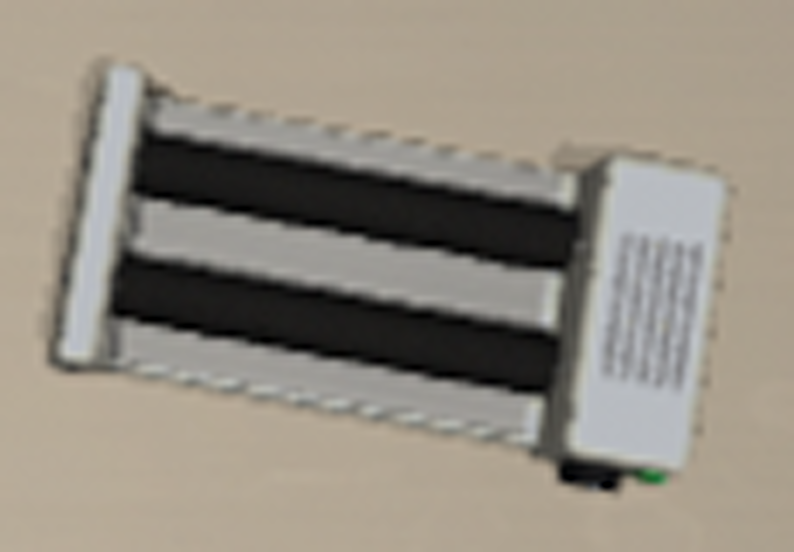

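The crop confirms it: a brown body with a black cap, cap end at about (175,171.5) and base at about (209.3,170.6). The mixer crop shows both rollers; their centre lines give the valley.

```bash
cat > h.py <<'E'
import numpy as np,cv2
from plant import get_calibration
def ray(n,p):
    c=get_calibration(n);f=192/np.tan(np.radians(c["fovy"]/2))
    K=np.array([[f,0,c["cx"]],[0,f,c["cy"]],[0,0,1]])
    u=cv2.undistortPoints(np.array([[p]],float),K,c["dist_coeffs"])[0,0]
    return c["pose"][:3,3],c["pose"][:3,:3]@np.array([*u,1])
def at(n,p,z):
    o,d=ray(n,p);return o+d*(z-o[2])/d[2]
def proj(n,X):
    c=get_calibration(n);f=192/np.tan(np.radians(c["fovy"]/2))
    K=np.array([[f,0,c["cx"]],[0,f,c["cy"]],[0,0,1]]);T=np.linalg.inv(c["pose"])
    return cv2.projectPoints(np.array(X,float).reshape(-1,1,3),cv2.Rodrigues(T[:3,:3])[0],T[:3,3],K,c["dist_coeffs"])[0][:,0]
E
python3 - <<'E'
from h import *
c=lambda u,v,s,ox,oy:((u+.5)/s-.5+ox,(v+.5)/s-.5+oy)
b=at("top",c(352,166,8,165,150),.022);k=at("top",c(80,171,8,165,150),.022)
print("bottle",b,k,np.linalg.norm(b-k),"width",at("top",c(270,95,8,165,150),.022)-at("top",c(270,240,8,165,150),.022))
d=(k-b)/np.linalg.norm(k-b);m=(b+k)/2;print("mid",m,"yaw",np.degrees(np.arctan2(d[1],d[0])))
M=lambda u,v,z:at("top",c(u,v,6.9,270,170),z)
P=dict(ul=M(142,164,.04),ur=M(573,238,.04),ll=M(120,287,.04),lr=M(553,362,.04))
for n,p in P.items():print(n,p)
print("gaps",np.linalg.norm(P['ul']-P['ll']),np.linalg.norm(P['ur']-P['lr']),"len",np.linalg.norm(P['ul']-P['ur']))
l=(P['ul']+P['ll'])/2;r=(P['ur']+P['lr'])/2;e=(l-r)/np.linalg.norm(l-r);print("valley",(l+r)/2,"yaw",np.degrees(np.arctan2(e[1],e[0])))
for n,q in dict(hl_t=(145,70),hl_b=(97,362),hr_t=(612,158),hr_b=(572,460)).items():print(n,M(*q,.062),M(*q,.052))
S=[]
print("side proj", proj("side",[b,k,m,(l+r)/2,l,r,*P.values()]).round(1))
import os
a=cv2.imread("pics/side0.png")
cv2.imwrite("pics/c3.png",cv2.resize(a[145:325,215:315],None,fx=3.3,fy=3.3,interpolation=cv2.INTER_CUBIC))
from plant import robot,readout
R=cv2.Rodrigues(readout.read_state()["orientation"])[0];print(R.round(3))
E
```

```text
bottle [ 0.60726013 -0.03449258  0.022     ] [0.60509126 0.0507318  0.022     ] 0.08525197568702632 width [0.04622479 0.0012266  0.        ]
mid [0.6061757  0.00811961 0.022     ] yaw 91.45780468531876
ul [ 0.54796405 -0.23654117  0.04      ]
ur [ 0.52283503 -0.38736786  0.04      ]
ll [ 0.50443395 -0.22855134  0.04      ]
lr [ 0.4793427  -0.37913967  0.04      ]
gaps 0.0442572747686454 0.04426382034658098 len 0.15290571739898356
valley [ 0.51364393 -0.30790001  0.04      ] yaw 80.54055529349414
hl_t [ 0.5776984  -0.23550223  0.062     ] [ 0.57946222 -0.23655925  0.052     ]
hl_b [ 0.47684987 -0.21849911  0.062     ] [ 0.47743629 -0.21935762  0.052     ]
hr_t [ 0.54813867 -0.39546523  0.062     ] [ 0.54955739 -0.39838981  0.052     ]
hr_b [ 0.44498906 -0.37874318  0.062     ] [ 0.44520352 -0.38147253  0.052     ]
side proj [[279.9 176. ]
 [273.1 157. ]
 [276.4 166.2]
 [260.2 257. ]
 [260.6 229.2]
 [259.8 289.2]
 [271.1 229.6]
 [272.  289.7]
 [250.1 228.9]
 [247.6 288.8]]
[[-0.957  0.291 -0.001]
 [ 0.291  0.957 -0.002]
 [ 0.    -0.002 -1.   ]]
```

View pics/c3.png

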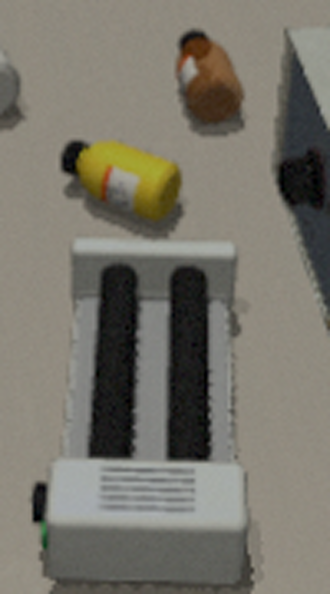

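```bash
python3 - <<'E'
from h import *
print("bottom",at("side",(333,299),0),at("top",(369,161),0))
for s,t in(((340,252),(370,151)),):
    o,d=ray("side",s);p,e=ray("top",t);w=np.linalg.lstsq(np.c_[d,-e],p-o,rcond=None)[0];print("top corner",o+d*w[0],p+e*w[1])
print("front left",at("top",(238,161),0), at("top",(239,151),.12))
E
python3 -m handwheel '[[3,-4,0,-0.09,0],[3,-4,0,-0.09,0],[3,-4,0,-0.09,0],[3,-4,0,-0.09,0],[3,-4,0,-0.09,0],[3,-4,0,-0.09,0],[3,-4,0,-0.09,0],[3,-4,0,-0.09,0],[3,-4,0,-0.09,0],[3,-4,0,-0.09,0]]' 15
```

```text
bottom [ 6.40836489e-01 -3.97444116e-01 -1.11022302e-16] [ 0.6387736  -0.44365224  0.        ]
top corner [ 0.63119329 -0.40147435  0.14054856] [ 0.62882282 -0.40114552  0.13982486]
front left [ 0.63660721 -0.10707098  0.        ] [ 0.63213641 -0.11398938  0.12      ]
t: 1.35
tool_pos: [0.4749, 0.1726, 0.4044]
orientation: [-1.771, -2.595, 0.0]
force: [0.2, 0.4, 0.7]
opening: 0.0932
gripper_force: 0.0
```

```bash
python3 -m handwheel '[[3.3,-4.1,0,-0.088,0],[3.3,-4.1,0,-0.087,0],[3.3,-4.1,0,-0.087,0],[3.2,-4.1,0,-0.087,0],[0,0,-4,0,0],[0,0,-4,0,0],[0,0,-4,0,0],[0,0,0,0,0],[0,0,0,0,0]]' 15
python3 - <<'E'
from plant import readout,read_camera
import cv2,numpy as np
s=readout.read_state();R=cv2.Rodrigues(s["orientation"])[0];print(s["tool_pos"],np.degrees(np.arctan2(R[1,1],R[0,1])),s["q"])
a=cv2.cvtColor(read_camera("side"),cv2.COLOR_RGB2BGR)
cv2.imwrite("pics/s1.png",cv2.resize(a[90:220,190:360],None,fx=4,fy=4,interpolation=cv2.INTER_CUBIC))
E
```

```text
t: 2.48
tool_pos: [0.6058, 0.0101, 0.2862]
orientation: [2.191, 2.251, 0.001]
force: [0.7, 0.3, 1.2]
opening: 0.0931
gripper_force: 0.0
[0.60576193 0.01014585 0.28617383] 1.5530030893974536 [-6.78613358e-02  2.29054269e-01  1.59833556e+00 -6.65704218e-06
  1.31302904e+00 -9.49645910e-02]
```

View pics/s1.png

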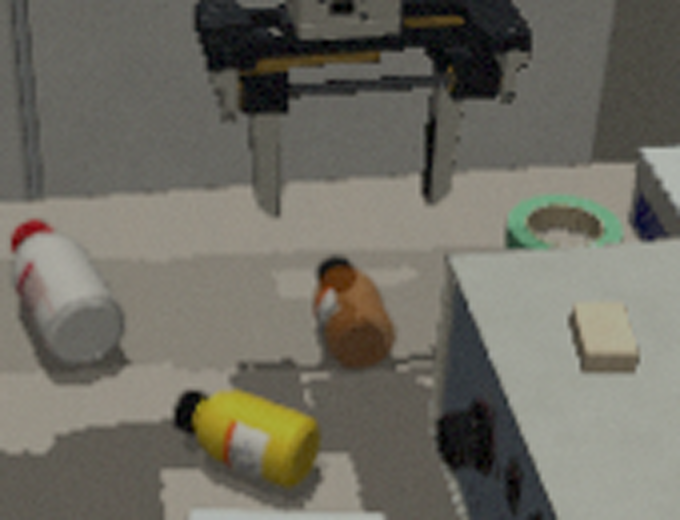

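The open fingers straddle the brown bottle (crop (355,310)), with the yellow and white bottles well clear. I'll descend and grip.

```bash
python3 -m handwheel '[[0,-0.2,-3,0,0],[0,0,-3,0,0],[0,0,-2,0,0],[0,0,-0.7,0,0],[0,0,0,0,0],[0,0,0,0,0.3],[0,0,0,0,0.4],[0,0,0,0,0.5],[0,0,0,0,0.6],[0,0,0,0,0.7]]' 15
python3 -m handwheel '[[0,0,0,0,0.8],[0,0,0,0,0.8],[0,0,0,0,0.8],[0,0,0,0,0.8]]' 15
```

```text
t: 3.78
tool_pos: [0.6053, 0.0081, 0.1978]
orientation: [2.191, 2.251, 0.0]
force: [0.3, -0.2, -0.5]
opening: 0.0474
gripper_force: 0.1
t: 4.28
tool_pos: [0.6053, 0.0082, 0.1978]
orientation: [2.191, 2.251, 0.0]
force: [0.6, -0.2, 0.1]
opening: 0.0439
gripper_force: 14.9
```

```bash
python3 -m handwheel '[[0,0,1,0,0.8],[0,0,3,0,0.8],[0,0,4,0,0.8],[0,0,4,0,0.8],[0,0,4,0,0.8],[0,0,0,0,0.8],[0,0,0,0,0.8]]' 20
python3 -m handwheel '[[-1.5,-5.2,0,-0.032,0.8],[-1.5,-5.2,0,-0.032,0.8],[-1.5,-5.2,0,-0.032,0.8],[-1.6,-5.3,0,-0.032,0.8],[-1.6,-5.3,0,-0.032,0.8],[-1.6,-5.3,0,-0.032,0.8],[0,0,0,0,0.8],[0,0,0,0,0.8]]' 20
python3 - <<'E'
from h import *
from plant import readout,read_camera
s=readout.read_state();R=cv2.Rodrigues(s["orientation"])[0];print(s["tool_pos"],np.degrees(np.arctan2(R[1,1],R[0,1])),R[:,2],s["opening"])
for n in("side","top"):
  a=cv2.cvtColor(read_camera(n),cv2.COLOR_RGB2BGR);cv2.imwrite(f"pics/{n}2.png",a)
a=cv2.imread("pics/side2.png");cv2.imwrite("pics/s2.png",cv2.resize(a[100:325,180:345],None,fx=2.6,fy=2.6,interpolation=cv2.INTER_CUBIC))
E
```

```text
t: 5.15
tool_pos: [0.6051, 0.0081, 0.3574]
orientation: [-2.191, -2.251, 0.0]
force: [0.2, -0.9, -2.5]
opening: 0.0439
gripper_force: 19.9
t: 6.15
tool_pos: [0.512, -0.3064, 0.356]
orientation: [-2.395, -2.028, 0.0]
force: [0.2, -0.1, -1.1]
opening: 0.0432
gripper_force: 19.9
[ 0.51195094 -0.30643001  0.35598216] -9.484216070963772 [-0.00218568  0.00225201 -0.99999508] 0.043238514372613765
```

View pics/s2.png

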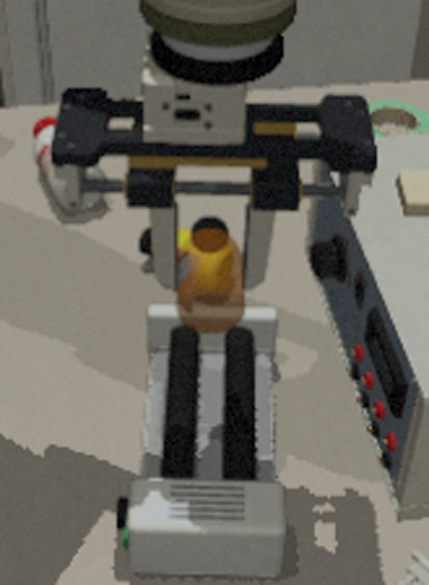

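Run:
```python
from h import *
e=np.array([np.cos(np.radians(80.5)),np.sin(np.radians(80.5)),0]);c=np.array([.512,-.3064,.180]);up=np.array([0,0,1.])
for p in(0,10,20,30):
    t=np.radians(p);d=np.cos(t)*e+np.sin(t)*up;n=np.cos(t)*up-np.sin(t)*e
    b=c-.0425*d;k=c+.0425*d
    P=proj("side",[b-.022*n,b+.022*n,k+.013*n,k]);print(p,((P-[180,100])*2.6).round(0).tolist())
a=cv2.imread("pics/side2.png");cv2.imwrite("pics/s3.png",cv2.resize(a[170:240,230:290],None,fx=8,fy=8,interpolation=cv2.INTER_CUBIC))
```

```text
0 [[208.0, 337.0], [210.0, 287.0], [211.0, 213.0], [210.0, 227.0]]
10 [[208.0, 340.0], [209.0, 299.0], [211.0, 207.0], [211.0, 220.0]]
20 [[208.0, 340.0], [209.0, 311.0], [211.0, 203.0], [211.0, 213.0]]
30 [[208.0, 338.0], [209.0, 321.0], [211.0, 201.0], [211.0, 208.0]]
```

View pics/s3.png

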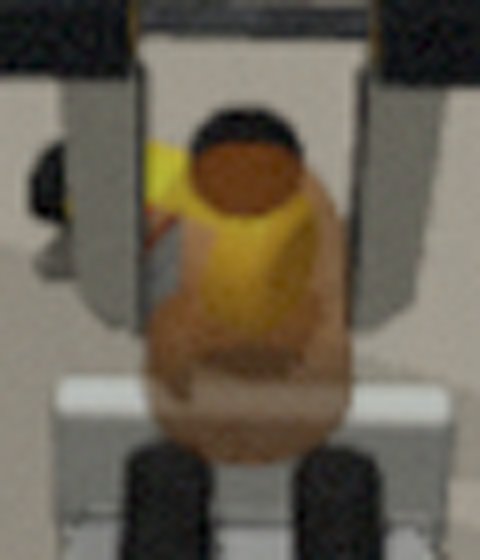

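The bottle is held across its body with the cap away from the camera (cap at crop (247,160)). It hangs about level, within a few degrees, above the valley between the rollers. Lowering it now.

```bash
python3 -m handwheel '[[0.15,0,-3,0,0.8],[0,0,-3,0,0.8],[0,0,-2.5,0,0.8],[0,0,-1.5,0,0.8],[0,0,-0.5,0,0.8],[0,0,0,0,0.8],[0,0,0,0,0.8]]' 12
python3 -m handwheel '[[0,0,-0.2,0,0.8],[0,0,-0.1,0,0.8],[0,0,0,0,0.8],[0,0,0,0,0.8]]' 12
```

```text
t: 7.12
tool_pos: [0.5143, -0.3071, 0.254]
orientation: [2.395, 2.03, 0.001]
force: [-0.1, -0.4, -0.2]
opening: 0.0435
gripper_force: 12.0
t: 7.62
tool_pos: [0.5138, -0.3069, 0.2497]
orientation: [-2.397, -2.031, 0.0]
force: [-1.3, -0.0, -0.4]
opening: 0.0437
gripper_force: 12.0
```

```bash
python3 -m handwheel '[[0,0,-0.2,0,0.8],[0,0,-0.2,0,0.8],[0,0,0,0,0.8],[0,0,0,0,0.8]]' 8
python3 -m handwheel '[[0,0,-0.2,0,0.8],[0,0,0,0,0.8],[0,0,0,0,0.8]]' 8
python3 -m handwheel '[[0,0,-0.1,0,0.8],[0,0,0,0,0.8],[0,0,0,0,0.8]]' 8
python3 - <<'E'
from h import *
from plant import readout,read_camera
print(readout.read_state()["force"],readout.read_state()["wrist_torque"])
a=cv2.cvtColor(read_camera("side"),cv2.COLOR_RGB2BGR)
cv2.imwrite("pics/s4.png",cv2.resize(a[190:300,220:300],None,fx=5,fy=5,interpolation=cv2.INTER_CUBIC))
E
```

```text
t: 8.12
tool_pos: [0.5138, -0.3069, 0.2457]
orientation: [-2.397, -2.031, 0.0]
force: [0.7, -0.9, -1.4]
opening: 0.0436
gripper_force: 8.0
t: 8.5
tool_pos: [0.5138, -0.3069, 0.2437]
orientation: [-2.397, -2.031, 0.0]
force: [-0.8, 0.1, -1.3]
opening: 0.0436
gripper_force: 8.0
t: 8.88
tool_pos: [0.5138, -0.3069, 0.2427]
orientation: [-2.397, -2.031, 0.0]
force: [-1.1, -0.3, -1.0]
opening: 0.0437
gripper_force: 8.0
[-1.12111538 -0.30233314 -0.96268579] [-0.05744789  0.02910154  0.02520451]
```

View pics/s4.png

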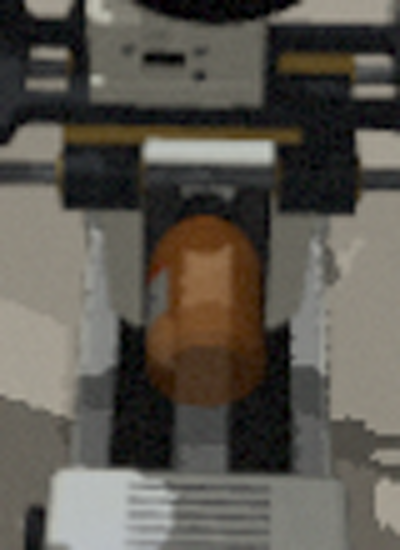

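The bottle lies along the valley, centred between the rollers (crop (205,310)), with no contact yet. I'll continue in fine steps.

```bash
for i in 1 ; do python3 -m handwheel '[[0,0,-0.1,0,0.8],[0,0,0,0,0.8],[0,0,0,0,0.8]]' 8
python3 -m handwheel '[[0,0,-0.05,0,0.8],[0,0,0,0,0.8],[0,0,0,0,0.8]]' 8; done
```

```text
t: 9.3
tool_pos: [0.514, -0.3069, 0.2422]
orientation: [2.397, 2.031, 0.0]
force: [-1.7, 2.0, 5.1]
opening: 0.044
gripper_force: 7.9
t: 9.68
tool_pos: [0.5141, -0.3069, 0.2419]
orientation: [2.396, 2.03, 0.001]
force: [-0.7, 3.0, 6.1]
opening: 0.044
gripper_force: 8.0
```

Contact came at the expected height (seat 66 mm). Easing the grip, then opening.

```bash
python3 -m handwheel '[[0,0,0,0,0.8],[0,0,0,0,0.8],[0,0,0,0,0.52],[0,0,0,0,0.48],[0,0,0,0,0.42],[0,0,0,0,0.36],[0,0,0,0,0.3],[0,0,0,0,0.3],[0,0,0,0,0.3]]' 3
python3 -m handwheel '[[0,0,0.5,0,0.3],[0,0,2,0,0.3],[0,0,4,0,0.3],[0,0,4,0,0.3],[0,0,5,0,0.3],[-3,0,5,0,0.3],[-6,0,1,0,0.3],[-6,0,0,0,0.3],[0,0,0,0,0.3],[0,0,0,0,0.3]]'
python3 - <<'E'
from h import *
from plant import readout,read_camera
t=cv2.cvtColor(read_camera("top"),cv2.COLOR_RGB2BGR);a=cv2.cvtColor(read_camera("side"),cv2.COLOR_RGB2BGR)
l=cv2.resize(t[150:270,130:390],None,fx=1.5,fy=1.5,interpolation=cv2.INTER_CUBIC)
r=cv2.resize(a[140:330,180:310],None,fx=3,fy=3,interpolation=cv2.INTER_CUBIC)
c=np.zeros((570,790,3),np.uint8);c[:180,:390]=l;c[:,400:]=r;cv2.imwrite("pics/f.png",c)
E
```

```text
t: 10.8
tool_pos: [0.5138, -0.3069, 0.2413]
orientation: [2.397, 2.031, 0.0]
force: [-0.7, 0.7, -1.0]
opening: 0.0651
gripper_force: 0.0
t: 12.05
tool_pos: [0.3638, -0.3069, 0.4579]
orientation: [2.395, 2.028, 0.001]
force: [-0.8, -0.2, 0.5]
opening: 0.0649
gripper_force: 0.0
```

View pics/f.png

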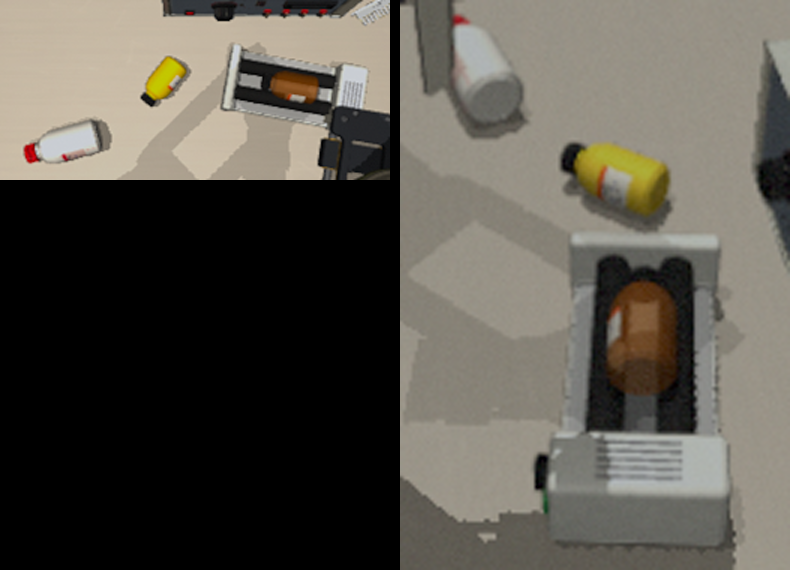

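The brown bottle lies along both rollers in the valley (side crop (642,340)). The yellow and white bottles have not been disturbed, and the gripper is clear. Handing in.

```bash
python3 -c "
from plant import job
print(job.close_job())"
```

```text
the job is handed in; nothing more can be done
None
```

The brown bottle lies along the mixer's two rollers, resting on both; it was lowered in and let go, the white bottle was left alone, and the job was handed in at about 12 s of the 32 s allowed (no verdict came back).

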